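Glue a card pad onto a carton

TASK

Take the bent-necked glue dauber from its grey rest, dip its tip about halfway down into the small squat white pot (not the mug or the big planter), then dab the tip lightly on the middle of the flat carton's lid. Lay the dauber back lengthwise across both saddles of its rest, and lay the card pad flat on the carton's lid, centred and square, its long sides along the carton's long sides. Do not push out of place or knock over the pot, the carton or anything else on the table.

Things in the scene. Friction and masses are not known exactly. Their poses are not given: they have to be found in the camera images.
- dauber: rigid glue dauber, 90 g: flat-sided wooden handle 150 mm long, 22 wide, 18 high; steel neck bent straight down to a hard black rubber head 28 mm across. Starts lying level across its rest, the head hanging free beyond one end. Origin: middle of the handle's underside; x along the handle to the head, y across it, z up. Head axis at x = 92 mm, tip 60 mm below the underside. Balances near the origin
- dauber_tip (a point): the lowest point of the dauber's rubber head, in the middle (92, 0, -60 mm from the dauber's origin)
- dauber_grip (a point): middle of the dauber's handle, between the two saddles of the rest: the place to grip it, from above across the 22 mm width
- rest: fixed grey metal rest: base 110 x 70 x 12 mm; two saddles 10 mm thick, 50 wide, centred at x = -40 and +40 mm (70 mm free between). The handle lies along x on their flat floors, 80 mm above the table, between cheeks 34 mm apart that rise 14 mm more. Origin: centre of the underside; x along the handle, z up
- pot: small squat open white ceramic pot, loose, 0.4 kg, the lowest of the white vessels: 92 mm across at the rim, 80 mm at the foot, 60 mm high, walls 4 mm, inner floor 6 mm above the table. Origin: centre of the underside, z up
- pot_rim (a point): centre of the pot's mouth, at rim height
- carton: flat closed brown carton, loose, about 0.75 kg, 160 mm long (its x), 110 mm wide (its y), 50 mm high (z), with a pale tape strip along the middle of the lid lengthwise. Origin: centre of the underside
- carton_top (a point): centre of the carton's lid, 50 mm above its underside
- pad: stiff honeycomb-card pad of about 60 g, plain off-white, 140 mm long (its x), 62 mm wide (its y, the way to grip it), 12 mm thick (z), lying flat on the table. Origin: centre of the underside
- mug: bystander, to be left alone: tall white ceramic mug with a handle, 80 mm across, 95 mm high. Origin: centre of the underside
- planter: bystander, to be left alone: large white ceramic plant pot, open, 116 mm across, 110 mm high. Origin: centre of the underside
- candle: bystander, to be left alone: closed green glass jar with a metal cap, 70 mm across, 85 mm high. Origin: centre of the underside
- tape: bystander, to be left alone: cardboard tape ring lying flat, 80 mm across, 48 mm high. Origin: centre of the underside
- giftbox: bystander, to be left alone: small white box 75 x 55 x 40 mm. Origin: centre of the underside
- blockbox: bystander, to be left alone: small brown box 60 x 60 x 50 mm. Origin: centre of the underside
Things that resemble listed ones, but are neither listed nor needed, are in the scene too. There is more than one size of the dauber; the one meant has the size given above. Of the things shaped like the pad, the white one is meant.

How it is judged:
By the outcome, as a careful person would: the job done as asked, in the order asked, and still so for the second after the job is handed in, with the robot touching nothing.
It also fails if it takes over 72 s, if anything falls off the work surface, if the arm or the gripper's body presses on something with over 40 N, if the wrist force passes 120 N, or if a joint passes its speed limit or range.

ROBOT

A 7-joint arm with a two-finger parallel gripper is mounted at the origin on the work surface. World frame = base frame: x ahead of the robot, y to its left, z up, the work surface at z = 0. Lengths are in m, angles in rad, forces in N, time in s.
With the tool pointing down it reaches from about 0.425 to 0.925 m from the base axis. Payload 6.8 kg.
Tool frame: the origin (TCP) lies at the very end of the fingers, on their centre line; the grasp point (between the pads) lies 19 mm behind it; z points along the fingers, y is the line along which they close (so a half turn about z gives the same grasp; the last joint's range is limited). The gripper opens to 85 mm and grips with 20 to 120 N. Pads are 22 mm wide; open, the fingers measure 114 mm over their backs; the gripper's body (76 mm by 85 mm) begins 54 mm behind the grasp point. The pads swing forward as they close: fully open they stand 13 mm farther back than shut.
Start: joints at [1.091, 0.477, 0.022, 1.555, -0.011, 1.109, -0.083], TCP at [0.245, -0.629, 0.231] pointing down, gripper open.
Joint ranges: [-2.96, 2.96], [-0.34, 2.1], [-1.41, 1.46], [0.24, 2.44], [-1.37, 4.51], [0.17, 1.92], [-2.96, 2.96]. Speed limits (rad/s): [2.39, 2.39, 3.14, 3.14, 3.14, 3.14, 3.14].

INTERFACE

Orientations are given as a rotation vector (axis times angle).
In Python, from bench import r gives the robot as it stands. The module is installed in compiled form; this text tells all that it offers.
- The arm moves only by the tool servo_tool, never from a script. Its argument "commands" is a list of rows, each a list of 7 numbers: the turn, a rotation vector about the world's x, y, z in degrees, then the shift along the world's x, y, z in mm, then the closure, from 0 (fully open) to 1 (shut). A call has 1 to 5 rows; each row is the pose to reach, as a shift and turn from the pose commanded when the call began; what a row does not reach only later rows make up. A row lasts 1/12 s, in which the tool goes at most 41.7 mm and 7.16 degrees, less where a joint would pass 70% of its speed; a pose out of reach is approached as far as the arm can. A call with a gripper value outside its range is refused whole. The fingers move at their own pace and stop on an object; "force" is the grip in N (left out, the last holds). Time passes only in rows, so rows that repeat a pose let the fingers close. It gives the time, the measured TCP pose, the force, the opening and the grip force at its end, in the units of the state.
- r.get_obs(): the state, without advancing time (a new reading comes with each control period).
- r.grab_frame(name): name is "scene" or "top" or "wrist"; returns (picture, depth): 384x512x3 uint8, blue, green, red; 384x512 float32, m along the optical axis (not along the pixel's ray), 0 where there is no reading.
- r.camera_info(name): a dict with "vertical_fov" (degrees; the focal length in pixels is half the picture's height over the tangent of half this angle, whatever the lens; pixels are square), "cx", "cy" (the principal point, pixels), "cam_to_world" (4x4, takes a point from camera to world coordinates); the wrist camera has in their place "T_tool_cam" (4x4, takes a point from camera to tool coordinates, whose origin is the TCP and whose axes are the flange's). Camera axes: x right, y up, looking along -z (the intrinsics and any distortion apply to the point x, -y, -z); pixel columns grow to the right and rows downward; lengths in m; the calibration is good to about 2 mm. A picture is of the moment at which its call begins: read the wrist's pose just before it. camera_info takes no time and is no camera call.
- r.hand_in(): hands the job in; it is judged then, once.
The state is a dict: "clock": time; "joints": joint angles; "qvel": joint speeds; "tau": joint torques, N m; "tcp_pos": TCP position; "orientation": TCP orientation; "contact_force": force on the tool from outside, world axes, zero at the start; "moment": the same for the moment, N m; "grip_width": finger opening in m; "gripper_force": force on a finger pad.
Only numpy, scipy, OpenCV 4.12 (cv2) and the standard library are available. Lean on these libraries where they do the work, as an engineer would, in place of code of your own. Each camera call takes 0.05 s, during which the arm holds its last target. There are 200 camera calls.

## Working session

There is one attempt and no reset: what is moved stays moved. The work goes in short steps, Python scripts to look and compute and a tool call to move; the robot and the scene stay as the last step left them, time stands still between calls to the robot, and variables do not carry over. Pictures are saved under pics/ and viewed, at most 10 in all, crops included, and the job is handed in when it is done.

Besides the shell and the picture viewer there is one more tool, called after "Request:" as a command line: name --pt "numbers of a row" for each row, then --argument value for the rest. servo_tool: Moves the arm, as the interface text tells. Its arguments: {"type":"object","properties":{"commands":{"type":"array"},"force":{"type":"number"}},"required":["commands"]}

```bash
mkdir -p pics; cat > h.py <<'E'
import numpy as np, cv2
from scipy.spatial.transform import Rotation as R
from bench import r
def cam(name):
    i=r.camera_info(name); o=r.get_obs() if name=="wrist" else None
    if o:
        T=np.eye(4);T[:3,:3]=R.from_rotvec(o["orientation"]).as_matrix();T[:3,3]=o["tcp_pos"];M=T@np.array(i["T_tool_cam"])
    else: M=np.array(i["cam_to_world"])
    return i,M
def grab(name):
    i,M=cam(name); p,d=r.grab_frame(name); return p,d,i,M
def rays(i,M,uv):
    f=192/np.tan(np.radians(i["vertical_fov"])/2); uv=np.atleast_2d(uv).astype(float)
    c=np.c_[(uv[:,0]-i["cx"])/f,-(uv[:,1]-i["cy"])/f,-np.ones(len(uv))]
    return M[:3,3],c@M[:3,:3].T
def onplane(i,M,uv,z):
    o,d=rays(i,M,uv); return o+d*((z-o[2])/d[:,2])[:,None]
def cloud(d,i,M):
    v,u=np.mgrid[:384,:512]; o,q=rays(i,M,np.c_[u.ravel(),v.ravel()])
    return (o+q*d.ravel()[:,None]).reshape(384,512,3)
E
python3 - <<'E'
from h import *
print(r.get_obs())
for n in("scene","top","wrist"):
    p,d,i,M=grab(n); cv2.imwrite(f"pics/{n}0.png",p); np.savez(f"{n}0.npz",p=p,d=d,M=M); print(n,i, (d>0).mean())
E
```

```text
{'clock': 0.0, 'joints': array([ 1.09090876,  0.47779394,  0.02233606,  1.55643988, -0.01148386,
        1.10930831, -0.08311983]), 'qvel': array([-0.00167542,  0.0005211 ,  0.00064848, -0.00023739, -0.00046641,
       -0.0005237 , -0.00055777]), 'tau': array([ 5.22937826e-04, -5.96461916e+01,  1.60831857e+00, -2.81188613e+01,
        1.25499425e-02,  9.36389377e-03,  3.54763677e-05]), 'tcp_pos': array([ 0.24498521, -0.62834122,  0.23033467]), 'orientation': array([-3.08573753e+00, -5.80339203e-01,  7.55033695e-04]), 'contact_force': array([ 0.49202379, -0.35992269, -0.15147635]), 'moment': array([ 0.03122155, -0.00281307, -0.00521143]), 'gripper_force': 0.0, 'grip_width': 0.08537408950105643}
scene {'vertical_fov': 43.78701852572319, 'cx': 257.8142991212787, 'cy': 189.27339240237836, 'cam_to_world': array([[-0.43294821, -0.65494608,  0.6193557 ,  1.6269596 ],
       [ 0.90136582, -0.321999  ,  0.28957954,  0.56909325],
       [ 0.00977293,  0.683639  ,  0.7297549 ,  1.3863525 ],
       [ 0.        ,  0.        ,  0.        ,  1.        ]])} 0.9937693277994791
top {'vertical_fov': 44.22058315508647, 'cx': 255.886580006536, 'cy': 198.33872357117428, 'cam_to_world': array([[-0.0200808 ,  0.99690089, -0.07606164,  0.39958252],
       [-0.99979142, -0.02030589, -0.00218705,  0.01379454],
       [-0.00372477,  0.07600185,  0.99710072,  1.57340315],
       [ 0.        ,  0.        ,  0.        ,  1.        ]])} 0.9961496988932291
wrist {'vertical_fov': 67.24230011898568, 'cx': 253.28845598611323, 'cy': 189.55604069192384, 'T_tool_cam': array([[-9.57750584e-05,  9.46411263e-01,  3.22963949e-01,
         8.21228807e-02],
       [ 9.99999453e-01, -2.45823850e-04,  1.01691061e-03,
         3.51178152e-04],
       [ 1.04180790e-03,  3.22963870e-01, -9.46410721e-01,
        -1.43042031e-01],
       [ 0.00000000e+00,  0.00000000e+00,  0.00000000e+00,
         1.00000000e+00]])} 0.996368408203125
```

View pics/top0.png

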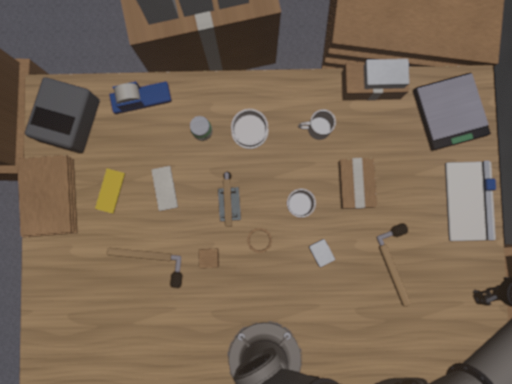

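View pics/scene0.png

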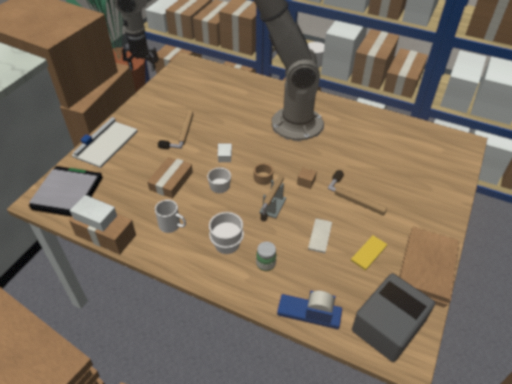

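Candidates in the top view:
- Dauber: on the rest (228,200), head at (227,176). The lookalikes are the long ones on the table at (150,257) and (395,270).
- Pot: squat (301,203). Not the mug (320,124) or the planter (250,129).
- Carton: taped (358,184). Not the box-topped carton (375,80) or the blockbox (208,258).
- Pad: white (164,188). Not the yellow one (110,190), the giftbox (322,253) or the book (465,200).

I choose the dauber on the rest, the squat pot, the lone taped carton and the white pad.

```bash
python3 - <<'E'
from h import *
for n in("top","scene"):
    z=np.load(n+"0.npz"); i,M=cam(n); C=cloud(z["d"],i,M)
    Z=C[...,2]; ok=(C[...,0]>.3)&(C[...,0]<.95)&(abs(C[...,1])<.7)&(Z<.25)
    print(n,"table z",np.median(Z[ok&(Z<.03)]), "std",np.std(Z[ok&(abs(Z)<.005)]))
    m=(ok&(Z>.007)).astype(np.uint8)
    k,l,s,c=cv2.connectedComponentsWithStats(m)
    for j in range(1,k):
        if s[j,4]<40: continue
        q=l==j; P=C[q]; h=np.percentile(P[:,2],97)
        T=P[P[:,2]>h-.008]
        rc=cv2.minAreaRect((T[:,:2]*1000).astype(np.float32))
        print(np.round(c[j]),s[j,4],"h%.3f"%h,"col",z["p"][q].mean(0).astype(int),"rect",np.round(rc[0]),np.round(rc[1]),round(rc[2],1))
p=np.load("top0.npz")["p"]; cv2.imwrite("pics/crop.png",cv2.resize(p[150:250,140:390],None,fx=3.2,fy=3.2,interpolation=cv2.INTER_CUBIC))
E
```

```text
top table z -0.0007142497523224822 std 0.0025187404878114243
[375.  80.] 2554 h0.143 col [104 111 121] rect [ 895. -397.] [ 81. 132.] 0.7
[446. 111.] 3475 h0.047 col [110 106 108] rect [ 792. -633.] [209. 186.] 13.9
[ 65. 115.] 3618 h0.125 col [64 64 67] rect [796. 638.] [156. 192.] 71.9
[138.  96.] 1458 h0.109 col [102  82  76] rect [860. 429.] [50. 52.] 8.7
[249. 128.] 1163 h0.111 col [149 149 154] rect [738.  35.] [115. 112.] 43.9
[319. 124.] 476 h0.096 col [ 97 100 106] rect [ 752. -198.] [77. 79.] 86.6
[200. 128.] 431 h0.089 col [116 118 119] rect [752. 196.] [57. 57.] 59.7
[ 59. 196.] 2422 h0.069 col [ 72  97 123] rect [543. 662.] [249.  87.] 2.7
[357. 183.] 1803 h0.055 col [ 94 113 133] rect [ 561. -313.] [162. 111.] 1.2
[460. 201.] 2149 h0.023 col [159 162 167] rect [ 496. -655.] [ 90. 259.] 89.9
[164. 188.] 670 h0.018 col [147 153 158] rect [559. 322.] [139.  62.] 10.1
[109. 191.] 673 h0.018 col [ 59 143 165] rect [555. 504.] [ 63. 140.] 74.8
[228. 201.] 796 h0.102 col [ 90 101 110] rect [509. 102.] [ 44. 163.] 86.1
[302. 202.] 325 h0.063 col [128 129 134] rect [ 499. -126.]
[... 953 characters left out ...]
02. -398.] [ 83. 137.] 0.0
[219. 179.] 441 h0.064 col [118 125 130] rect [ 506. -126.] [90. 91.] 85.1
[357. 199.] 524 h0.037 col [ 86 115 138] rect [349. 389.] [236.  44.] 78.7
[168. 216.] 699 h0.096 col [111 116 120] rect [ 758. -199.] [85. 75.] 35.1
[226. 232.] 1149 h0.112 col [144 150 154] rect [745.  35.] [116. 115.] 82.8
[320. 235.] 530 h0.019 col [172 188 193] rect [565. 323.] [144.  61.] 10.2
[396. 300.] 5281 h0.126 col [ 77  89 100] rect [804. 640.] [155. 194.] 73.5
[368. 252.] 587 h0.019 col [ 69 169 197] rect [562. 504.] [ 62. 145.] 74.2
[266. 256.] 497 h0.090 col [117 128 125] rect [758. 194.] [59. 57.] 22.8
[311. 309.] 1709 h0.111 col [115  94  84] rect [865. 431.] [52. 52.] 12.2
```

View pics/crop.png

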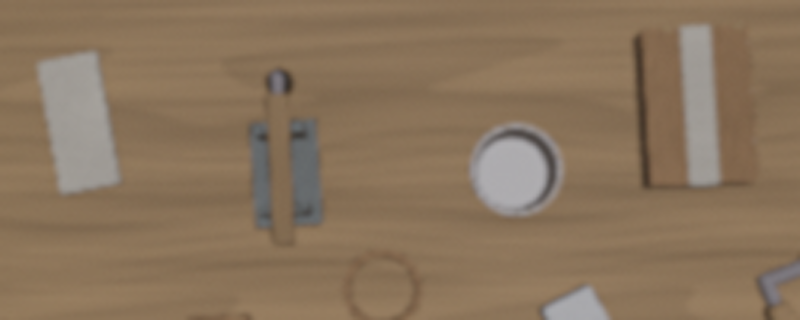

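The crop confirms the choice: the dauber's head is at (280,82) and its handle lies on the rest. The pot is at (516,170), the taped carton at (697,106) and the white pad at (78,122). Next I move over them for wrist views.

Request:
servo_tool --pt "0 0 -1.5 20 30 4 0" --pt "0 0 -3 40 60 8 0" --pt "0 0 -4.5 60 90 12 0" --pt "0 0 -6 80 120 16 0" --pt "0 0 -7.5 100 150 20 0"

```text
clock: 0.57
tcp_pos: [0.3458, -0.4772, 0.2512]
orientation: [-3.119, -0.375, 0.0]
contact_force: [0.2, 0.5, -0.2]
grip_width: 0.0851
gripper_force: 0.0
```

Request:
servo_tool --pt "0 0 -1.5 20 30 4 0" --pt "0 0 -3 40 60 8 0" --pt "0 0 -4.5 60 90 12 0" --pt "0 0 -6 80 120 16 0" --pt "0 0 -7.5 100 150 20 0"

```text
clock: 0.98
tcp_pos: [0.4457, -0.3272, 0.2714]
orientation: [-3.137, -0.17, 0.0]
contact_force: [0.8, -0.8, -0.0]
grip_width: 0.0857
gripper_force: 0.0
```

Request:
servo_tool --pt "0 0 -1.5 15 35 4 0" --pt "0 0 -3 30 70 8 0" --pt "0 0 -4.5 45 105 12 0" --pt "0 0 -6 55 130 16 0" --pt "0 0 -6 55 130 20 0"

```text
clock: 1.4
tcp_pos: [0.5027, -0.1916, 0.2915]
orientation: [-3.139, -0.022, -0.002]
contact_force: [0.2, 0.6, 0.0]
grip_width: 0.0855
gripper_force: 0.0
```

```bash
python3 - <<'E'
from h import *
o=r.get_obs(); print(o); print(R.from_rotvec(o["orientation"]).as_matrix().round(3))
p,d,i,M=grab("wrist"); cv2.imwrite("pics/w1.png",p); np.savez("w1.npz",p=p,d=d,M=M)
E
```

```text
{'clock': 1.4, 'joints': array([ 0.38899673,  0.20501036, -0.16202894,  1.80104358,  0.03276849,
        1.13803699, -1.34021203]), 'qvel': array([ 0.05224272, -0.03640966,  0.08080078, -0.0633863 ,  0.01805524,
        0.10611043,  0.12395655]), 'tau': array([  0.83344722, -42.23262548,   0.80258528, -28.11646342,
         0.30135627,  -0.08702944,  -1.07368916]), 'tcp_pos': array([ 0.50273089, -0.19157629,  0.29147257]), 'orientation': array([-3.13857634e+00, -2.19973354e-02, -1.62906545e-03]), 'contact_force': array([0.21859663, 0.57886221, 0.04851932]), 'moment': array([0.0609959 , 0.00468808, 0.03137279]), 'gripper_force': 0.0, 'grip_width': 0.08551771171787814}
[[ 1.     0.014  0.001]
 [ 0.014 -1.     0.003]
 [ 0.001 -0.003 -1.   ]]
```

View pics/w1.png

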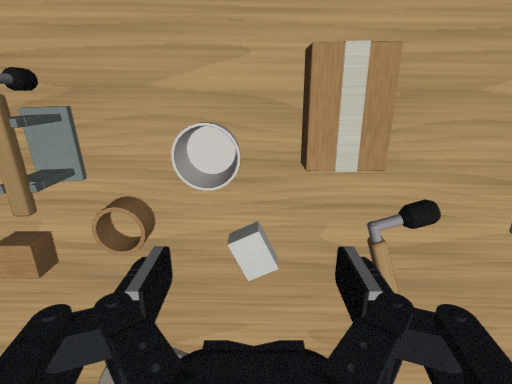

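The wrist view shows the pot at (206,156) and the carton at (350,105) with its tape. The rest and dauber are at the left edge (10,150). I measure the pot and carton here, then move over the dauber.

```bash
cat >> h.py <<'E'
def measure(p,d,i,M,boxes):
    C=cloud(d,i,M); Z=C[...,2]
    print("table",np.median(Z[abs(Z)<.006]).round(4))
    for nm,(x,y,rad,zt,tol) in boxes.items():
        q=(np.hypot(C[...,0]-x,C[...,1]-y)<rad)&(abs(Z-zt)<tol)
        k,l,s,c=cv2.connectedComponentsWithStats(q.astype(np.uint8)); 
        if k<2: print(nm,"none"); continue
        j=1+s[1:,4].argmax(); T=C[l==j]; z=np.median(T[:,2])
        uv=np.argwhere(l==j)[:,::-1]; P=onplane(i,M,uv,zt)[:,:2]*1000
        rc=cv2.minAreaRect(P.astype(np.float32)); ci=cv2.minEnclosingCircle(P.astype(np.float32))
        w=P-P.mean(0); e=np.linalg.svd(w,full_matrices=False)[2][0]
        print(nm,s[j,4],"z%.4f"%z,"rect",np.round(rc[0],1),np.round(rc[1],1),round(rc[2],1),"circ",np.round(ci[0],1),round(ci[1],1),"pca",np.degrees(np.arctan(e[1]/e[0])).round(2))
E
python3 - <<'E'
from h import *
z=np.load("w1.npz"); i=r.camera_info("wrist")
measure(z["p"],z["d"],i,z["M"],{"pot":(.503,-.126,.07,.06,.004),"carton":(.565,-.313,.12,.05,.005),"giftbox":(.34,-.19,.06,.04,.005)})
E
```

```text
table 0.0003
pot 713 z0.0601 rect [ 501.3 -128. ] [90.6 90.7] 10.8 circ [ 501.2 -127.9] 45.8 pca -31.39
carton 11126 z0.0503 rect [ 563.5 -315.3] [161.8 110.3] 1.4 circ [ 563.6 -315.7] 95.5 pca 1.53
giftbox 1496 z0.0402 rect [ 340.7 -192.9] [76.4 55.5] 26.4 circ [ 340.9 -192.9] 45.5 pca 26.68
```

Request:
servo_tool --pt "0 0 0 0 35 0 0" --pt "0 0 0 0 75 0 0" --pt "0 0 0 0 115 0 0" --pt "0 0 0 0 155 0 0" --pt "0 0 0 0 195 0 0"

```text
clock: 1.87
tcp_pos: [0.4997, -0.004, 0.2912]
orientation: [3.141, 0.004, -0.0]
contact_force: [0.6, -0.5, 0.3]
grip_width: 0.0856
gripper_force: 0.0
```

Request:
servo_tool --pt "0 0 0 -10 35 0 0" --pt "0 0 0 -20 70 0 0" --pt "0 0 0 -20 100 0 0" --pt "0 0 0 -20 100 0 0" --pt "0 0 0 -20 100 0 0"

```text
clock: 2.28
tcp_pos: [0.4801, 0.0965, 0.2911]
orientation: [3.141, 0.012, -0.0]
contact_force: [0.5, -1.1, 0.3]
grip_width: 0.0854
gripper_force: 0.0
```

```bash
python3 - <<'E'
from h import *
o=r.get_obs(); print(o["tcp_pos"],o["joints"].round(2),o["contact_force"])
p,d,i,M=grab("wrist"); cv2.imwrite("pics/w2.png",p); np.savez("w2.npz",p=p,d=d,M=M)
measure(p,d,i,M,{"pot":(.503,-.126,.07,.06,.004),"handle":(.5,.105,.13,.098,.0035),"pad":(.56,.323,.09,.012,.005),"base":(.49,.105,.08,.012,.004)})
E
```

```text
[0.48013407 0.09647538 0.29114793] [ 0.02  0.14 -0.38  1.89  0.06  1.12 -1.94] [ 0.47709963 -1.05422452  0.33001706]
table 0.0003
pot 841 z0.0596 rect [ 501.1 -126.7] [92.  90.4] 51.9 circ [ 500.8 -126.5] 46.6 pca 74.48
handle 2437 z0.0981 rect [514.7 107.2] [167.7  21.7] 1.8 circ [514.6 105.5] 84.0 pca 1.76
pad 5012 z0.0127 rect [562.7 320.1] [140.   65.1] 10.2 circ [562.5 321.8] 76.1 pca 10.2
base 1038 z0.0123 rect [506.7  84.3] [109.3  25.1] 3.0 circ [506.8  81.3] 55.2 pca 3.26
```

View pics/w2.png

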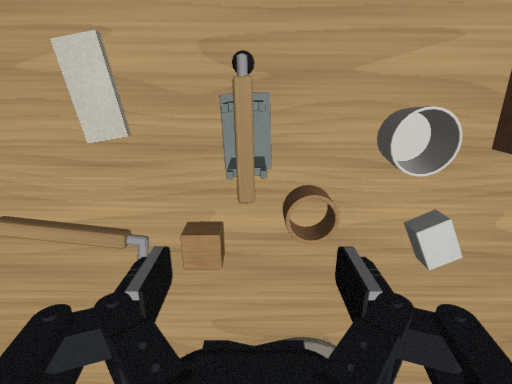

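This view shows the handle from (244,75) to (246,200), the head at (243,62), the rest under it and the white pad at (90,87). I now refine the wooden part of the handle and the rest.

```bash
python3 - <<'E'
from h import *
z=np.load("w2.npz"); i=r.camera_info("wrist"); p,d,M=z["p"],z["d"],z["M"]
C=cloud(d,i,M); Z=C[...,2]; near=np.hypot(C[...,0]-.5,C[...,1]-.105)<.13
hsv=cv2.cvtColor(p,cv2.COLOR_BGR2HSV); wood=hsv[...,1]>70
def rect(m,zt,n):
    k,l,s,c=cv2.connectedComponentsWithStats(m.astype(np.uint8)); j=1+s[1:,4].argmax()
    P=onplane(i,M,np.argwhere(l==j)[:,::-1],zt)[:,:2]*1000; w=P-P.mean(0); e=np.linalg.svd(w,full_matrices=False)[2][0]
    print(n,s[j,4],[np.round(a,1) for a in cv2.minAreaRect(P.astype(np.float32))],"mean",P.mean(0).round(1),"ang",np.degrees(np.arctan(e[1]/e[0])).round(2))
rect(near&wood&(abs(Z-.098)<.004),.098,"wood")
m=near&(abs(Z-.012)<.004)&~wood; P=C[m][:,:2]*1000
print("base",cv2.minAreaRect(P.astype(np.float32)))
for nm,m in(("cheeks",near&~wood&(abs(Z-.094)<.004)),("neck",near&~wood&(Z>.03)&(C[...,0]>.555))):
    P=C[m]*1000
    print(nm,len(P),P.min(0).round(1),P.max(0).round(1),P.mean(0).round(1))
k,l,s,c=cv2.connectedComponentsWithStats((near&~wood&(abs(Z-.0935)<.005)&(C[...,0]<.56)).astype(np.uint8))
for j in range(1,k):
    if s[j,4]>8: print("ck",s[j,4],(C[l==j].mean(0)*1000).round(1))
E
```

```text
wood 2326 [array([504.3, 106.9]), array([147. ,  21.7]), np.float64(1.8)] mean [509.5 107. ] ang 1.71
base ((505.5210266113281, 106.72925567626953), (109.00946044921875, 69.78681182861328), 2.9808900356292725)
cheeks 502 [459.4  80.4  90.1] [601.  133.3  96.8] [546.8 108.2  94.2]
neck 544 [562.5  96.3  48.7] [607.8 122.9 434.2] [583.8 105.3 179.6]
ck 68 [543.9 129.4  94.1]
ck 63 [546.3  87.8  94.5]
ck 15 [521.8  96.7  94.8]
ck 52 [467.4  83.6  93.7]
ck 56 [465.1 125.4  93.9]
```

Request:
servo_tool --pt "0 0 1.5 24 10 -15 0" --pt "0 0 1.5 24 10 -50 0" --pt "0 0 1.5 24 10 -90 0" --pt "0 0 1.5 24 10 -130 0" --pt "0 0 1.5 24 10 -160 0"

```text
clock: 2.75
tcp_pos: [0.5035, 0.1027, 0.1282]
orientation: [3.139, 0.043, -0.004]
contact_force: [-0.8, 0.2, 0.1]
grip_width: 0.0853
gripper_force: 0.0
```

```bash
python3 - <<'E'
from h import *
o=r.get_obs(); print(o["tcp_pos"],o["joints"].round(2),o["contact_force"],np.degrees(R.from_rotvec(o["orientation"]).as_matrix()[1,0]))
p,d,i,M=grab("wrist"); np.savez("w3.npz",p=p,d=d,M=M)
C=cloud(d,i,M); Z=C[...,2]; wood=cv2.cvtColor(p,cv2.COLOR_BGR2HSV)[...,1]>70
m=(abs(C[...,0]-.52)<.1)&(abs(C[...,1]-.107)<.03)&(abs(Z-.098)<.004)&wood
P=C[m]*1000; print(len(P),np.median(P[:,2]),cv2.minAreaRect(P[:,:2].astype(np.float32)))
E
```

```text
[0.50349132 0.10270706 0.12823046] [-0.03  0.37 -0.36  2.01  0.18  0.79 -2.03] [-0.78738363  0.15181207  0.14482066] 1.5826413746298629
6779 98.14085767887431 ((504.0171203613281, 106.90870666503906), (148.74021911621094, 21.974119186401367), 1.8251391649246216)
```

Request:
servo_tool --pt "0 0 0 0 2 -10 0" --pt "0 0 0 0 2 -20 0" --pt "0 0 0 0 2 -35 0" --pt "0 0 0 0 2 -35 0"

```text
clock: 3.13
tcp_pos: [0.5043, 0.1073, 0.0957]
orientation: [3.141, 0.048, -0.001]
contact_force: [-0.3, 0.6, 0.2]
grip_width: 0.0856
gripper_force: 0.0
```

```bash
python3 - <<'E'
from h import *
o=r.get_obs(); print(o["clock"],o["tcp_pos"],o["joints"].round(2),o["contact_force"],np.degrees(R.from_rotvec(o["orientation"]).as_matrix()[1,0]))
E
```

```text
3.1333 [0.50434309 0.10733836 0.09572134] [-0.05  0.42 -0.35  2.03  0.21  0.72 -2.07] [-0.28417203  0.59047699  0.16349909] 1.7499402996205102
```

Request:
servo_tool --pt "0 0 0 0 0 -14 0" --pt "0 0 0 0 0 -28 0" --pt "0 0 0 0 0 -28 0" --pt "0 0 0 0 0 -28 0.5" --pt "0 0 0 0 0 -28 0.9" --force 60

```text
clock: 3.55
tcp_pos: [0.5053, 0.1083, 0.0698]
orientation: [-3.141, -0.049, -0.003]
contact_force: [-0.2, -0.2, -0.1]
grip_width: 0.0638
gripper_force: 0.0
```

Request:
servo_tool --pt "0 0 0 0 0 0 0.9" --pt "0 0 0 0 0 0 0.9" --pt "0 0 0 0 0 0 0.9" --pt "0 0 0 0 0 0 0.9" --pt "0 0 0 0 0 0 0.9"

```text
clock: 3.97
tcp_pos: [0.5047, 0.1082, 0.0691]
orientation: [-3.141, -0.049, -0.002]
contact_force: [-1.3, -1.1, 6.8]
grip_width: 0.0207
gripper_force: 59.0
```

Request:
servo_tool --pt "0 0 0 0 0 0 0.9" --pt "0 0 0 0 0 0 0.9" --pt "0 0 0 0 0 0 0.9"

```text
clock: 4.22
tcp_pos: [0.5047, 0.1082, 0.0691]
orientation: [-3.141, -0.049, -0.002]
contact_force: [-1.2, 0.1, 7.2]
grip_width: 0.0211
gripper_force: 59.0
```

Request:
servo_tool --pt "0 0 0 0 0 10 0.9" --pt "0 0 0 0 0 25 0.9" --pt "0 0 0 0 0 50 0.9" --pt "0 0 0 0 0 75 0.9" --pt "0 0 0 0 0 84 0.9"

```text
clock: 4.63
tcp_pos: [0.5057, 0.1088, 0.1558]
orientation: [-3.14, -0.05, -0.007]
contact_force: [1.7, 0.5, -0.5]
grip_width: 0.0209
gripper_force: 58.8
```

Request:
servo_tool --pt "0 0 5 -4 -26 0 0.9" --pt "0 0 10 -8 -52 0 0.9" --pt "0 0 15 -12 -78 0 0.9" --pt "0 0 20 -16 -104 0 0.9" --pt "0 0 25 -20 -130 0 0.9"

```text
clock: 5.05
tcp_pos: [0.4835, -0.0231, 0.1521]
orientation: [3.054, 0.735, -0.001]
contact_force: [-0.2, -0.5, -1.3]
grip_width: 0.0209
gripper_force: 58.8
```

Request:
servo_tool --pt "0 0 5 -4 -26 0 0.9" --pt "0 0 10 -8 -52 0 0.9" --pt "0 0 15 -12 -78 0 0.9" --pt "0 0 20 -16 -104 0 0.9" --pt "0 0 25 -20 -130 0 0.9"

```text
clock: 5.47
tcp_pos: [0.4635, -0.1531, 0.1521]
orientation: [-2.823, -1.378, 0.001]
contact_force: [0.6, 0.2, -0.5]
grip_width: 0.0208
gripper_force: 58.8
```

Request:
servo_tool --pt "0 0 5 -5 -26 0 0.9" --pt "0 0 8 -10 -52 0 0.9" --pt "0 0 8 -10 -55 0 0.9" --pt "0 0 8 -10 -55 0 0.9" --pt "0 0 8 -10 -55 0 0.9"

```text
clock: 5.88
tcp_pos: [0.4541, -0.2064, 0.1521]
orientation: [-2.724, -1.564, -0.0]
contact_force: [0.1, 0.4, -1.3]
grip_width: 0.0208
gripper_force: 58.8
```

```bash
cat > tip.py <<'E'
from h import *
o=r.get_obs(); m=R.from_rotvec(o["orientation"]).as_matrix(); x=m[:,0]
print(o["clock"],(o["tcp_pos"]*1000).round(1),"yaw",np.degrees(np.arctan2(x[1],x[0])).round(2),"tilt",m[:,2].round(3),"F",o["contact_force"].round(1),"J",o["joints"].round(2),o["grip_width"])
print("tip est",((o["tcp_pos"]+.0915*x)*1000).round(1)-[0,0,49])
E
python3 - <<'E'
import tip
from h import *
p,d,i,M=grab("wrist"); cv2.imwrite("pics/w4.png",p); np.savez("w4.npz",p=p,d=d,M=M)
measure(p,d,i,M,{"pot":(.501,-.127,.07,.06,.004)})
E
```

```text
5.8833 [ 454.1 -206.4  152.1] yaw 59.75 tilt [-0.     0.001 -1.   ] F [ 0.1  0.4 -1.3] J [ 0.67  0.32 -0.44  2.02  0.18  0.83 -0.4 ] 0.02078966161550444
tip est [ 500.2 -127.3  103.1]
table 0.0003
pot 2077 z0.0601 rect [ 502.6 -125.4] [85.1 90.7] 57.7 circ [ 500.9 -127.8] 45.7 pca -31.87
```

View pics/w4.png

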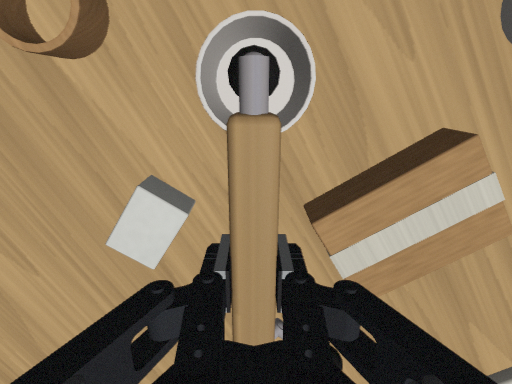

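The wrist view shows the head centred in the pot mouth at (254,72), with the handle straight along the tool axis. I dip now.

Request:
servo_tool --pt "0 0 0 0 0 -20 0.9" --pt "0 0 0 0 0 -40 0.9" --pt "0 0 0 0 0 -60 0.9" --pt "0 0 0 0 0 -70 0.9" --pt "0 0 0 0 0 -70 0.9"

```text
clock: 6.35
tcp_pos: [0.453, -0.205, 0.0804]
orientation: [-2.719, -1.567, 0.003]
contact_force: [-0.5, -0.4, 0.1]
grip_width: 0.021
gripper_force: 58.9
```

Request:
servo_tool --pt "0 0 0 0 0 0 0.9" --pt "0 0 0 0 0 0 0.9" --pt "0 0 0 0 0 0 0.9" --pt "0 0 0 0 0 0 0.9"

```text
clock: 6.68
tcp_pos: [0.455, -0.2071, 0.0833]
orientation: [2.722, 1.565, 0.002]
contact_force: [-0.2, -0.4, -0.6]
grip_width: 0.0211
gripper_force: 58.9
```

```bash
python3 - <<'E'
import tip
from h import *
p,d,i,M=grab("wrist"); C=cloud(d,i,M)
for v in (80,100,130,180,220,250): print(v,(C[v,254]*1000).round(1))
E
```

```text
6.6833 [ 455.  -207.1   83.3] yaw 59.8 tilt [ 0.002 -0.001 -1.   ] F [-0.2 -0.4 -0.6] J [ 0.63  0.43 -0.4   2.07  0.26  0.69 -0.46] 0.02107391039132359
tip est [ 501.  -128.    34.3]
80 [ 498.  -132.4  110.4]
100 [ 494.3 -138.7  109.7]
130 [ 488.8 -148.2  112.4]
180 [ 478.6 -165.7  112.9]
220 [ 469.5 -181.3  112.8]
250 [ 462.2 -194.   112.9]
```

Request:
servo_tool --pt "0 0 0 0 0 20 0.9" --pt "0 0 0 0 0 50 0.9" --pt "0 0 0 0 0 75 0.9" --pt "0 0 0 5 -16 75 0.9" --pt "0 0 0 15 -46 75 0.9"

```text
clock: 7.15
tcp_pos: [0.4704, -0.251, 0.1596]
orientation: [2.717, 1.571, 0.003]
contact_force: [0.1, 0.5, -1.0]
grip_width: 0.021
gripper_force: 58.9
```

Request:
servo_tool --pt "0 0 0 12 -35 0 0.9" --pt "0 0 0 24 -70 0 0.9" --pt "0 0 0 36 -105 0 0.9" --pt "0 0 0 47 -141 0 0.9" --pt "0 0 0 47 -141 0 0.9"

```text
clock: 7.57
tcp_pos: [0.5157, -0.4033, 0.1568]
orientation: [2.726, 1.552, -0.002]
contact_force: [-0.0, -1.7, -0.7]
grip_width: 0.0209
gripper_force: 59.1
```

Request:
servo_tool --pt "0 0 0 0 0 -15 0.9" --pt "0 0 0 0 0 -30 0.9" --pt "0 0 0 0 0 -40 0.9" --pt "0 0 0 0 0 -45 0.9" --pt "0 0 0 0 0 -45 0.9"

```text
clock: 7.98
tcp_pos: [0.5153, -0.3935, 0.1109]
orientation: [-2.722, -1.565, 0.002]
contact_force: [-0.5, -0.5, -1.1]
grip_width: 0.0209
gripper_force: 59.1
```

```bash
python3 - <<'E'
import tip
from h import *
p,d,i,M=grab("wrist"); cv2.imwrite("pics/w5.png",p)
measure(p,d,i,M,{"pot":(.501,-.127,.07,.06,.004),"carton":(.564,-.315,.11,.05,.004)})
E
```

```text
7.9833 [ 515.3 -393.5  110.9] yaw 59.8 tilt [-0.002  0.001 -1.   ] F [-0.5 -0.5 -1.1] J [ 0.8   0.59 -0.34  1.7   0.24  0.9  -0.17] 0.020898805906315376
tip est [ 561.3 -314.4   61.9]
table 0.0003
pot none
carton 30647 z0.0506 rect [ 563.4 -316.3] [162.7 109.2] 1.4 circ [ 563.  -316.7] 95.4 pca -17.28
```

View pics/w5.png

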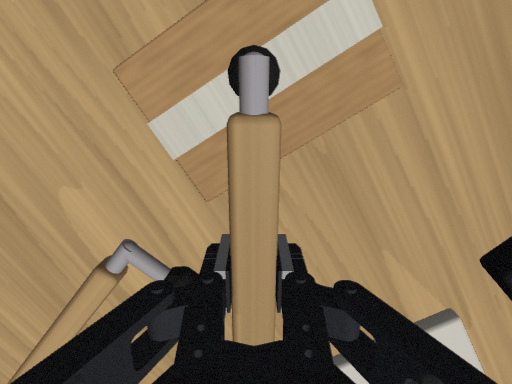

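The view shows the head at (254,72) over the middle of the lid, on the tape strip. I lower in small steps until there is light contact.

Request:
servo_tool --pt "0 0 0 2 -1 -4 0.9" --pt "0 0 0 2 -1 -8 0.9" --pt "0 0 0 2 -1 -10 0.9" --pt "0 0 0 2 -1 -11 0.9" --pt "0 0 0 2 -1 -11 0.9"

```text
clock: 8.45
tcp_pos: [0.5181, -0.3948, 0.1012]
orientation: [-2.723, -1.566, 0.0]
contact_force: [0.6, 0.0, -0.3]
grip_width: 0.021
gripper_force: 59.1
```

Request:
servo_tool --pt "0 0 0 0 0 -0.5 0.9" --pt "0 0 0 0 0 -0.5 0.9"

```text
clock: 8.62
tcp_pos: [0.5183, -0.3949, 0.1009]
orientation: [2.723, 1.566, 0.0]
contact_force: [-1.1, 0.3, -1.1]
grip_width: 0.0213
gripper_force: 59.1
```

Request:
servo_tool --pt "0 0 0 0 0 -0.5 0.9" --pt "0 0 0 0 0 -0.5 0.9"

```text
clock: 8.78
tcp_pos: [0.5182, -0.3949, 0.1003]
orientation: [2.723, 1.566, 0.0]
contact_force: [0.8, -0.7, -1.0]
grip_width: 0.0211
gripper_force: 59.1
```

Request:
servo_tool --pt "0 0 0 0 0 -0.7 0.9" --pt "0 0 0 0 0 -0.7 0.9"

```text
clock: 8.95
tcp_pos: [0.5182, -0.3949, 0.0995]
orientation: [-2.723, -1.566, 0.0]
contact_force: [0.8, -0.0, -1.8]
grip_width: 0.0212
gripper_force: 59.1
```

Request:
servo_tool --pt "0 0 0 0 0 -0.7 0.9" --pt "0 0 0 0 0 -0.7 0.9"

```text
clock: 9.12
tcp_pos: [0.5183, -0.395, 0.099]
orientation: [2.723, 1.566, 0.0]
contact_force: [-0.3, 0.3, 0.4]
grip_width: 0.0215
gripper_force: 59.3
```

Request:
servo_tool --pt "0 0 0 0 0 -0.5 0.9" --pt "0 0 0 0 0 -0.5 0.9"

```text
clock: 9.28
tcp_pos: [0.5182, -0.3953, 0.0988]
orientation: [2.723, 1.565, -0.0]
contact_force: [-1.3, 0.2, 2.1]
grip_width: 0.0213
gripper_force: 59.6
```

Request:
servo_tool --pt "0 0 0 0 0 0 0.9"

```text
clock: 9.37
tcp_pos: [0.5183, -0.3952, 0.0988]
orientation: [2.723, 1.566, -0.0]
contact_force: [-1.9, -0.7, 3.1]
grip_width: 0.0211
gripper_force: 59.6
```

Request:
servo_tool --pt "0 0 0 0 0 8 0.9" --pt "0 0 0 0 0 30 0.9" --pt "0 0 0 0 0 56 0.9" --pt "0 0 0 0 0 56 0.9" --pt "0 0 -4 -1 32 56 0.9"

```text
clock: 9.78
tcp_pos: [0.517, -0.3703, 0.1564]
orientation: [2.776, 1.455, 0.001]
contact_force: [0.2, -1.2, -1.2]
grip_width: 0.0213
gripper_force: 59.1
```

Request:
servo_tool --pt "0 0 -4 -1 34 0 0.9" --pt "0 0 -8 -2 68 0 0.9" --pt "0 0 -12 -3 102 0 0.9" --pt "0 0 -16 -4 136 0 0.9" --pt "0 0 -20 -5 170 0 0.9"

```text
clock: 10.2
tcp_pos: [0.5119, -0.1911, 0.1544]
orientation: [-2.991, -0.96, -0.0]
contact_force: [0.5, 1.2, -1.6]
grip_width: 0.0214
gripper_force: 59.1
```

Request:
servo_tool --pt "0 0 -4 -1 34 0 0.9" --pt "0 0 -8 -2 68 0 0.9" --pt "0 0 -12 -3 102 0 0.9" --pt "0 0 -16 -4 136 0 0.9" --pt "0 0 -20 -5 170 0 0.9"

```text
clock: 10.62
tcp_pos: [0.5068, -0.0211, 0.1545]
orientation: [-3.112, -0.427, -0.0]
contact_force: [0.5, -0.8, -0.9]
grip_width: 0.0217
gripper_force: 59.1
```

Request:
servo_tool --pt "0 0 -4 -1 34 0 0.9" --pt "0 0 -8 -2 68 0 0.9" --pt "0 0 -13 -2 102 0 0.9" --pt "0 0 -13 -2 130 0 0.9" --pt "0 0 -13 -2 130 0 0.9"

```text
clock: 11.03
tcp_pos: [0.5047, 0.1149, 0.155]
orientation: [-3.136, -0.091, -0.002]
contact_force: [-0.4, 0.3, -0.3]
grip_width: 0.0211
gripper_force: 59.1
```

Request:
servo_tool --pt "0 0 0 0 0 0 0.9" --pt "0 0 0 0 0 0 0.9"

```text
clock: 11.2
tcp_pos: [0.505, 0.1066, 0.1543]
orientation: [3.14, 0.077, -0.001]
contact_force: [-0.1, 0.0, -0.8]
grip_width: 0.0206
gripper_force: 59.1
```

```bash
python3 - <<'E'
import tip
from h import *
p,d,i,M=grab("wrist"); np.savez("w6.npz",p=p,d=d,M=M); cv2.imwrite("pics/w6.png",p); C=cloud(d,i,M);Z=C[...,2]
wood=cv2.cvtColor(p,cv2.COLOR_BGR2HSV)[...,1]>70
near=(abs(C[...,0]-.506)<.075)&(abs(C[...,1]-.107)<.05)
P=C[near&~wood&(abs(Z-.012)<.004)]*1000; print("base",cv2.minAreaRect(P[:,:2].astype(np.float32)))
k,l,s,c=cv2.connectedComponentsWithStats((near&~wood&(abs(Z-.0935)<.004)).astype(np.uint8))
for j in range(1,k):
    if s[j,4]>20: print("ck",c[j].round(),s[j,4],(C[l==j].mean(0)*1000).round(1),(C[l==j].min(0)*1000).round(1),(C[l==j].max(0)*1000).round(1))
P=C[wood&(Z>.12)&(abs(C[...,1]-.107)<.04)]*1000; print("handle",np.median(P[:,2]),cv2.minAreaRect(P[:,:2].astype(np.float32)))
E
```

```text
11.2 [505.  106.6 154.3] yaw 2.82 tilt [-0.    -0.001 -1.   ] F [-0.1  0.  -0.8] J [-0.05  0.33 -0.34  1.99  0.15  0.84 -1.99] 0.02063782817881665
tip est [596.4 111.1 105.2]
base ((505.44317626953125, 106.66481018066406), (108.95152282714844, 69.97613525390625), 3.0895118713378906)
ck [223. 153.] 145 [544.3 130.   94.1] [539.  126.7  90.4] [549.1 133.3  96. ]
ck [284. 153.] 103 [546.5  86.3  94.1] [541.2  83.7  90.6] [551.4  88.7  96. ]
handle 183.6562694190838 ((533.06298828125, 99.14253234863281), (82.14430236816406, 141.5394744873047), 74.33493041992188)
```

Request:
servo_tool --pt "0 0 0 0 0 -20 0.9" --pt "0 0 0 0 0 -45 0.9" --pt "0 0 0 0 0 -65 0.9" --pt "0 0 0 0 0 -78 0.9" --pt "0 0 0 0 0 -82 0.9"

```text
clock: 11.67
tcp_pos: [0.5039, 0.1048, 0.0703]
orientation: [3.139, 0.073, -0.006]
contact_force: [-0.1, 0.3, -0.7]
grip_width: 0.0211
gripper_force: 59.1
```

Request:
servo_tool --pt "0 0 0 0 0 -1 0.9" --pt "0 0 0 0 0 -2 0.9" --pt "0 0 0 0 0 -2.5 0.9" --pt "0 0 0 0 0 -2.5 0.9"

```text
clock: 12.0
tcp_pos: [0.5059, 0.107, 0.0708]
orientation: [-3.14, -0.076, -0.003]
contact_force: [0.1, -0.2, -0.4]
grip_width: 0.0211
gripper_force: 59.1
```

Request:
servo_tool --pt "0 0 0 0 0 -0.5 0.9" --pt "0 0 0 0 0 -0.5 0.9"

```text
clock: 12.17
tcp_pos: [0.5056, 0.1072, 0.0699]
orientation: [-3.14, -0.077, -0.002]
contact_force: [0.2, -0.1, -1.3]
grip_width: 0.0215
gripper_force: 59.1
```

```bash
python3 tip.py
```

```text
12.1667 [505.6 107.2  69.9] yaw 2.8 tilt [ 0.001  0.    -1.   ] F [ 0.2 -0.1 -1.3] J [-0.08  0.46 -0.3   2.05  0.22  0.67 -2.05] 0.02152966846308033
tip est [596.9 111.6  21. ]
```

Request:
servo_tool --pt "0 0 0 0 0 -0.6 0.9" --pt "0 0 0 0 0 -1 0.9" --pt "0 0 0 0 0 -1 0.9"

```text
clock: 12.42
tcp_pos: [0.5055, 0.1072, 0.0691]
orientation: [3.14, 0.077, 0.001]
contact_force: [-3.0, -0.2, 5.1]
grip_width: 0.0215
gripper_force: 60.2
```

Request:
servo_tool --pt "0 0 0 0 0 0 0.9" --pt "0 0 0 0 0 0 0.68" --pt "0 0 0 0 0 0 0.6" --pt "0 0 0 0 0 0 0.4" --pt "0 0 0 0 0 0 0"

```text
clock: 12.83
tcp_pos: [0.5052, 0.1071, 0.0683]
orientation: [3.141, 0.077, -0.0]
contact_force: [-0.8, 0.6, 0.3]
grip_width: 0.0571
gripper_force: 0.0
```

Request:
servo_tool --pt "0 0 0 0 0 0 0" --pt "0 0 0 0 0 0 0" --pt "0 0 0 0 0 0 0" --pt "0 0 0 0 0 0 0"

```text
clock: 13.17
tcp_pos: [0.5052, 0.1071, 0.0684]
orientation: [-3.141, -0.077, 0.0]
contact_force: [-0.7, -0.6, 0.1]
grip_width: 0.0856
gripper_force: 0.0
```

Request:
servo_tool --pt "0 0 0 0 0 15 0" --pt "0 0 0 0 0 50 0" --pt "0 0 0 0 0 90 0" --pt "0 0 0 0 0 130 0" --pt "0 0 0 0 0 140 0"

```text
clock: 13.58
tcp_pos: [0.5082, 0.1083, 0.2145]
orientation: [-3.138, -0.077, -0.014]
contact_force: [0.9, 0.2, -0.0]
grip_width: 0.0859
gripper_force: 0.0
```

Request:
servo_tool --pt "0 0 2 10 38 0 0" --pt "0 0 4 20 76 0 0" --pt "0 0 6 30 114 0 0" --pt "0 0 7.4 40 150 0 0" --pt "0 0 7.4 40 150 0 0"

```text
clock: 14.0
tcp_pos: [0.5447, 0.2662, 0.2085]
orientation: [-3.122, -0.294, -0.002]
contact_force: [-0.5, 1.2, -0.3]
grip_width: 0.0853
gripper_force: 0.0
```

Request:
servo_tool --pt "0 0 0 15 38 0 0" --pt "0 0 0 18 64 0 0" --pt "0 0 0 18 64 0 0" --pt "0 0 0 18 64 0 0"

```text
clock: 14.33
tcp_pos: [0.5623, 0.3228, 0.2076]
orientation: [-3.128, -0.284, 0.002]
contact_force: [0.1, 0.5, 0.4]
grip_width: 0.0854
gripper_force: 0.0
```

```bash
python3 - <<'E'
import tip
from h import *
p,d,i,M=grab("wrist"); np.savez("w7.npz",p=p,d=d,M=M); cv2.imwrite("pics/w7.png",p)
measure(p,d,i,M,{"pad":(.563,.321,.09,.012,.0045)})
C=cloud(d,i,M); Z=C[...,2]
wood=cv2.cvtColor(p,cv2.COLOR_BGR2HSV)[...,1]>70
o=r.get_obs(); T=(C-o["tcp_pos"])@R.from_rotvec(o["orientation"]).as_matrix()
m=(abs(T[...,0])<.012)&(abs(T[...,1])<.065)&(T[...,2]>-.06)&(T[...,2]<.05)&(d>0)
print("fingers tool z max",np.percentile(T[m][:,2],[90,98,100])*1000, "near ends y", (T[m&(T[...,2]>np.percentile(T[m][:,2],95))][:,1]*1000).round()[:10])
E
```

```text
14.3333 [562.3 322.8 207.6] yaw 10.38 tilt [-0.001  0.    -1.   ] F [0.1 0.5 0.4] J [-0.32  0.49 -0.41  1.62  0.21  1.07 -2.18] 0.08544409581423601
tip est [652.3 339.3 158.5]
table 0.0003
pad 5885 z0.0123 rect [562.4 321.2] [138.9  61.9] 10.2 circ [562.5 320.9] 75.7 pca 10.03
fingers tool z max [-22.08664488 -16.14087616 -12.29111391] near ends y [-50. -50. -49. -49. -48. -48. -48. -47. -46. -46.]
```

View pics/w7.png

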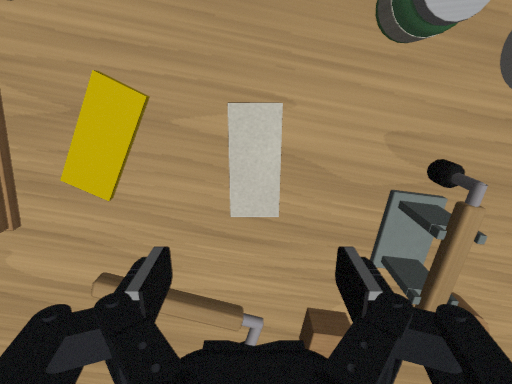

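The white pad lies under the open fingers at (255,160), and the dauber is back across both saddles at (450,250). I lower onto the pad.

Request:
servo_tool --pt "0 0 -0.2 0 -1.6 -30 0" --pt "0 0 -0.2 0 -1.6 -70 0" --pt "0 0 -0.2 0 -1.6 -110 0" --pt "0 0 -0.2 0 -1.6 -145 0" --pt "0 0 -0.2 0 -1.6 -175 0"

```text
clock: 14.8
tcp_pos: [0.5628, 0.3163, 0.0309]
orientation: [3.128, 0.27, -0.002]
contact_force: [-0.4, 0.1, -0.3]
grip_width: 0.0853
gripper_force: 0.0
```

Request:
servo_tool --pt "0 0 0 0 0 -10 0" --pt "0 0 0 0 0 -20 0" --pt "0 0 0 0 0 -25 0" --pt "0 0 0 0 0 -25 0" --pt "0 0 0 0 0 -25 0"

```text
clock: 15.22
tcp_pos: [0.5643, 0.32, 0.01]
orientation: [-3.129, -0.273, -0.004]
contact_force: [-0.3, -0.1, -0.6]
grip_width: 0.0856
gripper_force: 0.0
```

```bash
python3 tip.py
```

```text
15.2167 [564.3 320.   10. ] yaw 9.98 tilt [ 0.002  0.001 -1.   ] F [-0.3 -0.1 -0.6] J [-0.37  0.72 -0.33  1.75  0.33  0.73 -2.27] 0.0856084838810387
tip est [654.4 335.8 -38.8]
```

Request:
servo_tool --pt "0 0 0.2 -1 1 -5 0" --pt "0 0 0.2 -1 1 -8 0" --pt "0 0 0.2 -1 1 -11 0" --pt "0 0 0.2 -1 1 -11 0" --pt "0 0 0.2 -1 1 -11 0"

```text
clock: 15.63
tcp_pos: [0.5622, 0.3205, -0.0027]
orientation: [3.129, 0.279, -0.0]
contact_force: [0.6, -0.0, -0.2]
grip_width: 0.0853
gripper_force: 0.0
```

Request:
servo_tool --pt "0 0 0 0 0 0 0.1" --pt "0 0 0 0 0 0 0.2" --pt "0 0 0 0 0 0 0.3" --pt "0 0 0 0 0 0 0.4" --pt "0 0 0 0 0 0 0.4" --force 40

```text
clock: 16.05
tcp_pos: [0.5625, 0.3207, -0.0021]
orientation: [-3.129, -0.279, -0.001]
contact_force: [-1.3, -0.8, 4.9]
grip_width: 0.0612
gripper_force: 43.8
```

Request:
servo_tool --pt "0 0 0 0 0 0 0.5" --pt "0 0 0 0 0 0 0.5" --pt "0 0 0 0 0 0 0.5" --pt "0 0 0 0 0 0 0.5"

```text
clock: 16.38
tcp_pos: [0.5625, 0.3207, -0.0021]
orientation: [-3.129, -0.279, -0.001]
contact_force: [-0.8, -0.4, 5.5]
grip_width: 0.0607
gripper_force: 43.9
```

```bash
python3 tip.py
```

```text
16.3833 [562.5 320.7  -2.1] yaw 10.2 tilt [ 0.001  0.    -1.   ] F [-0.8 -0.4  5.5] J [-0.38  0.73 -0.33  1.75  0.34  0.71 -2.28] 0.060721422023181336
tip est [652.5 336.9 -51. ]
```

Request:
servo_tool --pt "0 0 0 0 0 8 0.5" --pt "0 0 0 0 0 30 0.5" --pt "0 0 0 0 0 65 0.5" --pt "0 0 0 0 0 100 0.5" --pt "0 0 0 0 0 135 0.5"

```text
clock: 16.8
tcp_pos: [0.5617, 0.3201, 0.1336]
orientation: [3.129, 0.279, -0.002]
contact_force: [0.7, 0.2, -0.3]
grip_width: 0.0606
gripper_force: 43.6
```

Request:
servo_tool --pt "0 0 0 0 0 30 0.5" --pt "0 0 0 0 0 45 0.5" --pt "0 0 -1 0 -25 45 0.5" --pt "0 0 -2 0 -55 45 0.5" --pt "0 0 -2 0 -90 45 0.5"

```text
clock: 17.22
tcp_pos: [0.5616, 0.2314, 0.1781]
orientation: [-3.132, -0.228, -0.001]
contact_force: [0.7, -0.7, -0.5]
grip_width: 0.061
gripper_force: 43.6
```

Request:
servo_tool --pt "0 0 -1 0 -35 0 0.5" --pt "0 0 -2 0 -70 0 0.5" --pt "0 0 -3 0 -105 0 0.5" --pt "0 0 -3 0 -140 0 0.5" --pt "0 0 -3 0 -175 0 0.5"

```text
clock: 17.63
tcp_pos: [0.5617, 0.0537, 0.1776]
orientation: [3.138, 0.143, -0.0]
contact_force: [1.1, 0.1, -0.7]
grip_width: 0.0607
gripper_force: 43.6
```

Request:
servo_tool --pt "0 0 -1 0 -35 0 0.5" --pt "0 0 -2 0 -70 0 0.5" --pt "0 0 -3 0 -105 0 0.5" --pt "0 0 -3.8 0 -140 0 0.5" --pt "0 0 -3.8 0 -175 0 0.5"

```text
clock: 18.05
tcp_pos: [0.5617, -0.1212, 0.1777]
orientation: [3.141, 0.038, -0.0]
contact_force: [0.6, -0.5, 0.2]
grip_width: 0.0607
gripper_force: 43.6
```

Request:
servo_tool --pt "0 0 0 0 -35 0 0.5" --pt "0 0 0 0 -70 0 0.5" --pt "0 0 0 0 -105 0 0.5" --pt "0 0 0 1 -140 0 0.5" --pt "0 0 0 1 -165 0 0.5"

```text
clock: 18.47
tcp_pos: [0.5622, -0.2884, 0.1775]
orientation: [3.14, 0.034, -0.001]
contact_force: [0.1, -1.0, -1.0]
grip_width: 0.0608
gripper_force: 43.6
```

Request:
servo_tool --pt "0 0 0 0 -15 0 0.5" --pt "0 0 0 0 -31 0 0.5" --pt "0 0 0 0 -31 0 0.5" --pt "0 0 0 0 -31 0 0.5"

```text
clock: 18.8
tcp_pos: [0.5633, -0.3147, 0.1772]
orientation: [-3.14, -0.038, 0.0]
contact_force: [0.3, 0.9, -0.2]
grip_width: 0.061
gripper_force: 43.6
```

```bash
python3 - <<'E'
import tip
from h import *
p,d,i,M=grab("wrist"); np.savez("w8.npz",p=p,d=d,M=M); cv2.imwrite("pics/w8.png",p)
o=r.get_obs();C=cloud(d,i,M);Z=C[...,2]; t=o["tcp_pos"]
m=(abs(C[...,0]-t[0])<.1)&(abs(C[...,1]-t[1])<.05)&(abs(Z-t[2]-.014)<.006)&(p.min(-1)>120)
P=onplane(i,M,np.argwhere(m)[:,::-1],t[2]+.0141)*1000; print("pad",np.median(C[m][:,2])*1000,cv2.minAreaRect(P[:,:2].astype(np.float32)))
p,d,i,M=grab("top"); cv2.imwrite("pics/top1.png",p)
E
```

```text
18.8 [ 563.3 -314.7  177.2] yaw 1.4 tilt [-0.     0.001 -1.   ] F [ 0.3  0.9 -0.2] J [ 0.56  0.49 -0.21  1.67  0.12  0.99 -1.23] 0.061029514955127526
tip est [ 654.8 -312.5  128.2]
pad 191.67004332946453 ((568.773193359375, -315.26593017578125), (128.8983612060547, 61.830814361572266), 1.411073088645935)
```

View pics/w8.png

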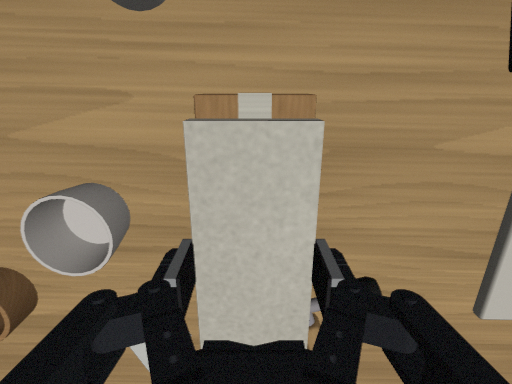

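The view shows the pad held square over the carton, whose far edge shows evenly at (255,105). I lower it now.

Request:
servo_tool --pt "0 0 0 0 -0.7 -25 0.5" --pt "0 0 0 0 -0.7 -55 0.5" --pt "0 0 0 0 -0.7 -85 0.5" --pt "0 0 0 0 -0.7 -108 0.5" --pt "0 0 0 0 -0.7 -120 0.5"

```text
clock: 19.32
tcp_pos: [0.5621, -0.313, 0.0544]
orientation: [-3.138, -0.043, 0.006]
contact_force: [-0.2, 0.1, -1.1]
grip_width: 0.0608
gripper_force: 43.6
```

Request:
servo_tool --pt "0 0 0 0 0 -3 0.5" --pt "0 0 0 0 0 -5 0.5" --pt "0 0 0 0 0 -6 0.5" --pt "0 0 0 0 0 -6 0.5" --pt "0 0 0 0 0 -6 0.5"

```text
clock: 19.73
tcp_pos: [0.5642, -0.3166, 0.0529]
orientation: [3.14, 0.038, 0.003]
contact_force: [-0.3, -0.1, -1.0]
grip_width: 0.0609
gripper_force: 43.6
```

```bash
python3 tip.py
```

```text
19.7333 [ 564.2 -316.6   52.9] yaw 1.4 tilt [ 0.002 -0.001 -1.   ] F [-0.3 -0.1 -1. ] J [ 0.55  0.64 -0.19  1.75  0.16  0.77 -1.26] 0.060912677924947235
tip est [ 655.7 -314.3    4.1]
```

Request:
servo_tool --pt "0 0 0 -0.5 0.3 -1 0.5" --pt "0 0 0 -0.5 0.3 -2 0.5" --pt "0 0 0 -0.5 0.3 -2 0.5" --pt "0 0 0 -0.5 0.3 -2 0.5"

```text
clock: 20.07
tcp_pos: [0.5627, -0.3159, 0.0495]
orientation: [3.141, 0.038, 0.0]
contact_force: [0.0, 0.8, -0.8]
grip_width: 0.0606
gripper_force: 43.6
```

Request:
servo_tool --pt "0 0 0 0 0 -0.7 0.5" --pt "0 0 0 0 0 -0.7 0.5"

```text
clock: 20.23
tcp_pos: [0.5627, -0.3159, 0.0486]
orientation: [3.141, 0.038, -0.0]
contact_force: [0.2, 0.1, -1.0]
grip_width: 0.0609
gripper_force: 43.6
```

Request:
servo_tool --pt "0 0 0 0 0 -0.5 0.5" --pt "0 0 0 0 0 -0.5 0.5"

```text
clock: 20.4
tcp_pos: [0.5627, -0.3159, 0.0481]
orientation: [-3.141, -0.038, 0.0]
contact_force: [-0.3, 0.3, -0.8]
grip_width: 0.0605
gripper_force: 43.6
```

Request:
servo_tool --pt "0 0 0 0 0 -0.6 0.5" --pt "0 0 0 0 0 -0.6 0.5"

```text
clock: 20.57
tcp_pos: [0.5627, -0.3159, 0.0479]
orientation: [3.141, 0.038, -0.0]
contact_force: [-2.2, 0.3, 3.0]
grip_width: 0.061
gripper_force: 43.9
```

Request:
servo_tool --pt "0 0 0 0 0 -0.4 0.5" --pt "0 0 0 0 0 -0.4 0.5"

```text
clock: 20.73
tcp_pos: [0.5628, -0.3159, 0.0479]
orientation: [3.141, 0.038, 0.0]
contact_force: [-3.2, 0.9, 6.2]
grip_width: 0.0609
gripper_force: 44.3
```

Request:
servo_tool --pt "0 0 0 0 0 0.4 0.26" --pt "0 0 0 0 0 0.4 0.2" --pt "0 0 0 0 0 0.4 0.1" --pt "0 0 0 0 0 0.4 0" --pt "0 0 0 0 0 0.4 0"

```text
clock: 21.15
tcp_pos: [0.5627, -0.3159, 0.0475]
orientation: [-3.141, -0.038, 0.0]
contact_force: [-0.1, 0.8, -0.3]
grip_width: 0.0854
gripper_force: 0.0
```

Request:
servo_tool --pt "0 0 0 0 0 0 0" --pt "0 0 0 0 0 0 0" --pt "0 0 0 0 0 10 0" --pt "0 0 0 0 0 30 0" --pt "0 0 0 0 0 60 0"

```text
clock: 21.57
tcp_pos: [0.561, -0.315, 0.1064]
orientation: [-3.139, -0.039, 0.007]
contact_force: [0.6, -0.3, -0.7]
grip_width: 0.0858
gripper_force: 0.0
```

Request:
servo_tool --pt "0 0 0 0 0 40 0" --pt "0 0 0 -20 0 80 0" --pt "0 0 0 -60 30 110 0" --pt "0 0 0 -80 60 140 0" --pt "0 0 0 -80 80 140 0"

```text
clock: 21.98
tcp_pos: [0.4809, -0.2381, 0.2511]
orientation: [3.138, 0.03, 0.004]
contact_force: [0.8, -0.4, -0.0]
grip_width: 0.085
gripper_force: 0.0
```

Request:
servo_tool --pt "0 0 0 0 0 0 0" --pt "0 0 0 0 0 0 0" --pt "0 0 0 0 0 0 0" --pt "0 0 0 0 0 0 0"

```text
clock: 22.32
tcp_pos: [0.4826, -0.2368, 0.2473]
orientation: [3.141, 0.037, -0.001]
contact_force: [0.6, 0.6, -0.1]
grip_width: 0.0852
gripper_force: 0.0
```

```bash
python3 - <<'E'
import tip
from h import *
p,d,i,M=grab("wrist"); cv2.imwrite("pics/w9.png",p)
measure(p,d,i,M,{"pad":(.563,-.315,.11,.062,.003),"carton":(.563,-.315,.12,.05,.004),"pot":(.501,-.127,.07,.06,.004),"giftbox":(.34,-.19,.06,.04,.005)})
p,d,i,M=grab("top"); cv2.imwrite("pics/top2.png",p)
measure(p,d,i,M,{"handle":(.5,.105,.13,.098,.0045)})
E
```

```text
22.3167 [ 482.6 -236.8  247.3] yaw 1.33 tilt [-0.001 -0.    -1.   ] F [ 0.6  0.6 -0.1] J [ 0.55  0.25 -0.25  1.85  0.07  1.05 -1.28] 0.08521773459618483
tip est [ 574.  -234.7  198.2]
table 0.0003
pad 7951 z0.0623 rect [ 563.  -316.2] [139.8  62.5] 1.4 circ [ 563.  -316.6] 76.3 pca 1.28
carton 6868 z0.0503 rect [ 563.7 -315.7] [161.4 109.6] 1.4 circ [ 563.4 -315.9] 95.3 pca 1.15
pot 987 z0.0601 rect [ 501.5 -128. ] [90.1 91. ] 1.3 circ [ 501.3 -128.2] 46.0 pca -52.51
giftbox 1885 z0.0403 rect [ 340.8 -193.3] [76.5 56.2] 26.5 circ [ 340.6 -193. ] 45.3 pca 26.74
table -0.0006
handle 253 z0.0971 rect [509.  108.5] [164.   21.8] 2.7 circ [509.1 106. ] 82.0 pca 3.22
```

View pics/w9.png

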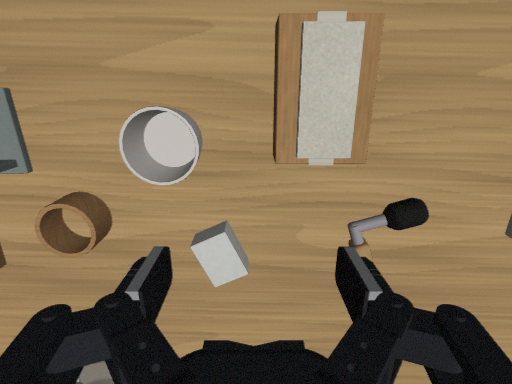

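The pad lies centred and square on the lid at (330,90), within 1 mm and to the same angle. The pot at (160,145) has not moved, and the dauber lies level on its rest. I hand in now.

```bash
python3 -c "
from bench import r
print(r.hand_in())"
```

```text
the job is handed in; nothing more can be done
None
```

The job is done and handed in at about 22 s: dauber dipped, dabbed on the lid and laid back on its rest, with the pad centred and square on the carton; the pot and carton measured in the same place afterwards, though the verdict was not shown.

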